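# Find the tin with the iron burner caps and put it in the bamboo box

## Task

One of the three identical closed steel tins holds the hob's spare cast-iron burner caps; the other two are as good as empty, so heft them to find out which. Move the lemon squeezer from the bamboo box to the green glass dish, standing upright in its middle, and stand the heavy tin upright in the box in its place. Leave the two light tins standing on the counter, set things down rather than drop them, and do not disturb the dish, ladle, spoon rest, mug or spice jar.

Things in the scene. Friction and masses are not known exactly. Their poses are not given: they have to be found in the camera images.
- tin_1: Closed straight-sided plain steel tin with a flat lid, diameter 60 mm, height 90 mm, wall stiff, standing upright; origin at the centre of its underside, z up along it. Looks exactly like the other two. Empty tins weigh 100 to 170 g, the one with the iron caps 450 to 700 g; the caps lie loose inside.
- tin_2: Closed straight-sided plain steel tin with a flat lid, diameter 60 mm, height 90 mm, wall stiff, standing upright; origin at the centre of its underside, z up along it. Looks exactly like the other two. Empty tins weigh 100 to 170 g, the one with the iron caps 450 to 700 g; the caps lie loose inside.
- tin_3: Closed straight-sided plain steel tin with a flat lid, diameter 60 mm, height 90 mm, wall stiff, standing upright; origin at the centre of its underside, z up along it. Looks exactly like the other two. Empty tins weigh 100 to 170 g, the one with the iron caps 450 to 700 g; the caps lie loose inside.
- box: Open bamboo box, fixed, outside 160 x 160 x 60 mm, walls and floor 5 mm (inside 150 x 150 mm); origin at the centre of its underside, z up. Its thin lid stands open on a hinge along its +x edge (on the robot's right), leaning a little outwards, up to 230 mm above the counter; a gripper closing along the box's y axis stays clear of it.
- squeezer: White plastic lemon squeezer, 120 g: round base 76 mm across, 20 mm high, thumb tab on +x reaching 56 mm from the axis; in the middle an upright ribbed reamer to grip, 42 mm across, straight-sided from 20 to 62 mm height, domed to 81 mm. Origin at the centre of its underside, z up along the reamer. Starts standing in the middle of the box.
- dish: Round flat-bottomed green glass dish, loose, 160 mm across the rim, 32 mm high, wall 4 mm, inner floor 5 mm above its underside and about 140 mm across; origin at the centre of its underside, z up. 550 g.
- ladle: Small steel ladle lying with its bowl (62 mm) in the spoon rest and its handle end on the counter, 195 mm long; origin at the centre of the bowl's underside, handle along +x. A bystander.
- spoon_rest: Round ceramic spoon rest under the ladle's bowl, fixed, 104 mm across, 16 mm high; origin at the centre of its underside. A bystander.
- mug: Blue ceramic mug, 76 mm across, 85 mm high, handle on +y; origin at the centre of its underside. A bystander.
- spice_jar: Small closed glass jar, 54 mm across, 85 mm high; origin at the centre of its underside. A bystander.
Mind the look-alikes: they are no part of the job. Leave any purple look-alike of the tin_3 alone. What is shaped like the squeezer but red is not meant.

How it is judged:
By the outcome, as a careful person would: the job done as asked, in the order asked, and still so for the second after the job is handed in, with the robot touching nothing.
It also fails if it takes over 72 s, if anything falls off the work surface, if the arm or the gripper's body presses on something with over 40 N, if the wrist force passes 120 N, or if a joint passes its speed limit or range.

## Robot

A 6-joint arm with a two-finger parallel gripper is mounted at the origin on the work surface. World frame = base frame: x ahead of the robot, y to its left, z up, the work surface at z = 0. Lengths are in m, angles in degrees, forces in N, time in s.
With the tool pointing down it reaches from about 0.3 to 0.75 m from the base axis. Payload 8.5 kg.
Tool frame: the origin (TCP) lies midway between the tips of the shut fingers; the grasp point (between the pads) lies grasp_offset behind it (grasp_offset is the distance from the TCP to the grasp point, in m); z points along the fingers, y is the line along which they close (so a half turn about z gives the same grasp; the last joint's range is limited). The gripper opens to 85 mm and grips with 20 to 120 N. Pads are 22 mm wide; open, the fingers measure 114 mm over their backs; the gripper's body (76 mm by 85 mm) begins 54 mm behind the grasp point. The pads swing forward as they close: fully open they stand 13 mm farther back than shut.
Start: joints at [-82.466, 21.807, 74.336, -0, 83.858, -12.336], TCP at [0.187, -0.517, 0.194] pointing down, gripper open.
Joint ranges: [-178.18, 178.18], [-50.72, 133.34], [12.68, 142.11], [-81.47, 261.47], [9.98, 163.14], [-165.26, 165.26]. Speed limits (degrees/s): [136.94, 136.94, 180, 180, 180, 180].

## Interface

Orientations are given as a 3x3 rotation matrix whose columns are the frame's x, y, z axes.
In Python, from rig import observe, get_image, camera_params, close_job, grasp_offset gives the robot as it stands.
- The arm moves only by the shell command python3 -m handwheel 'ROWS' [OPENING] [FORCE]. ROWS is JSON, a list of rows, each a list of 2 entries, a list of its own where there are three numbers: the shift along the tool's x, y, z as a fraction of full scale, then the turn, a rotation vector about the tool's x, y, z as a fraction of full scale. In form: [[[dx, dy, dz], [ax, ay, az]], ...]. A call has 1 to 10 rows; each row is the pose to reach, as a shift and turn from the pose commanded when the call began, along the tool's axes at that moment, turning the shorter way round; what a row does not reach only later rows make up. Full scale, the value 1, is 0.5 m for a shift and pi rad for a turn. A row lasts 1/10 s, in which the tool goes at most 50 mm and 8.59 degrees, less where a joint would pass 70% of its speed; a pose out of reach is approached as far as the arm can. A call with a number of a shift or a turn outside -1 to 1 is refused whole. A call with a gripper value outside its range is refused whole. OPENING is the opening, from 0 (shut) to 1 (fully open), set as the call begins (- or left out, the last holds). The fingers move at their own pace and stop on an object; FORCE is the grip in N (left out, the last holds). Time passes only in rows, so rows that repeat a pose let the fingers close. It gives the time, the measured TCP pose, the force, the opening and the grip force at its end, in the units of the state.
- observe(): the state, without advancing time (a new reading comes with each control period).
- get_image(name): name is "side" or "top"; returns (picture, depth): 480x640x3 uint8, red, green, blue; 480x640 float32, m along the optical axis (not along the pixel's ray), 0 where there is no reading.
- camera_params(name): a dict with "K" (3x3 intrinsics, pixels), "R" (3x3) and "t" (3): a world point X has camera coordinates R X + t. Camera axes: x right, y down, z forward; pixel columns grow to the right and rows downward; lengths in m; the calibration is good to about 2 mm. A picture is of the moment at which its call begins. camera_params takes no time and is no camera call.
- close_job(): hands the job in; it is judged then, once.
The state is a dict: "time_s": time; "q": joint angles; "qvel": joint speeds; "joint_efforts": joint torques, N m; "position": TCP position; "tool_rot": TCP orientation; "ft_force": force on the tool from outside, world axes, zero at the start; "wrist_torque": the same for the moment, N m; "grip_width": finger opening in m; "gripper_force": force on a finger pad.
Only numpy, scipy, OpenCV 4.12 (cv2) and the standard library are available. Lean on these libraries where they do the work, as an engineer would, in place of code of your own. Each camera call takes 0.05 s, during which the arm holds its last target. There are 200 camera calls.

## Working session

There is one attempt and no reset: what is moved stays moved. The work goes in short steps, Python scripts to look and compute and a shell command to move; the robot and the scene stay as the last step left them, time stands still between calls to the robot, and variables do not carry over. Pictures are saved under pics/ and viewed, at most 10 in all, crops included, and the job is handed in when it is done.

```bash
mkdir -p pics; ls
python3 - <<'E'
from rig import *
import cv2,numpy as np
for n in("top","side"):
    p,d=get_image(n); cv2.imwrite(f"pics/{n}0.png",p[:,:,::-1]); np.savez(f"pics/{n}0.npz",p=p,d=d)
    c=camera_params(n); print(n,np.round(c["K"],1).tolist(),np.round(c["R"],3).tolist(),np.round(c["t"],3))
o=observe();print({k:np.round(v,3).tolist() for k,v in o.items()}, grasp_offset if not callable(grasp_offset) else grasp_offset())
E
```

```text
pics
top [[460.6, 0.0, 323.9], [0.0, 460.6, 249.7], [0.0, 0.0, 1.0]] [[0.006, -1.0, 0.001], [-0.983, -0.006, -0.185], [0.185, 0.0, -0.983]] [0.019 0.6   0.785]
side [[508.7, 0.0, 318.0], [0.0, 508.7, 231.5], [0.0, 0.0, 1.0]] [[-0.777, -0.63, 0.016], [-0.325, 0.379, -0.867], [0.54, -0.678, -0.499]] [0.473 0.234 0.649]
{'time_s': 0.1, 'q': [-82.465, 21.836, 74.379, 0.001, 83.856, -12.335], 'qvel': [0.077, -0.08, -0.122, -0.072, 0.022, -0.075], 'joint_efforts': [0.003, -44.922, -23.166, -0.0, 0.004, -0.0], 'position': [0.187, -0.517, 0.194], 'tool_rot': [[0.94, 0.34, -0.0], [0.34, -0.94, 0.001], [0.0, -0.001, -1.0]], 'ft_force': [-0.302, -0.047, 0.023], 'wrist_torque': [-0.02, 0.016, -0.033], 'gripper_force': 0.0, 'grip_width': 0.085} 0.0187
```

View pics/top0.png

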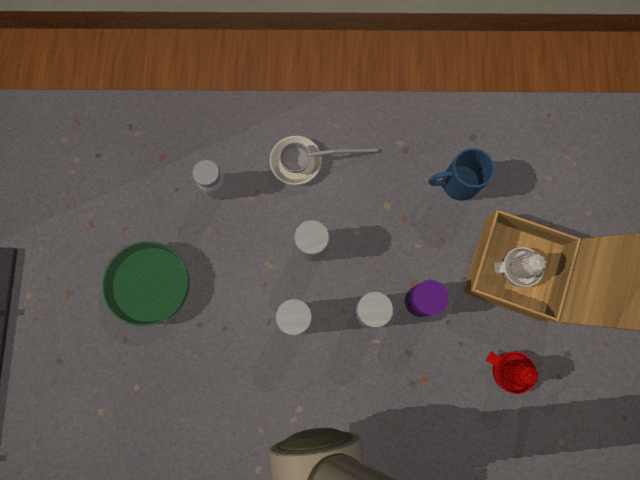

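View pics/side0.png

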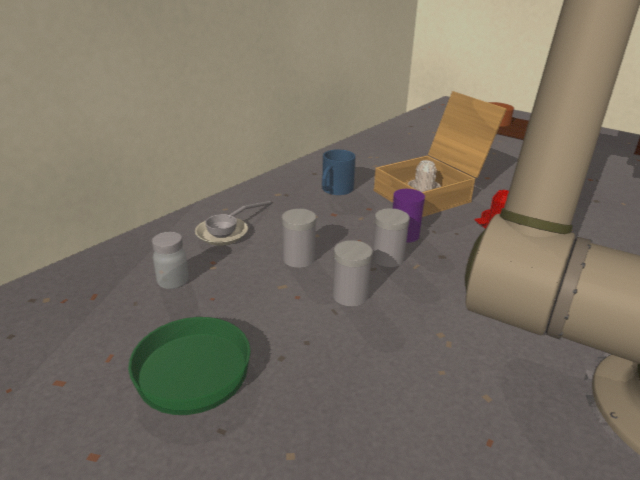

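The top view shows the tins at (312,237), (294,317) and (375,310), the purple decoy at (428,299), the dish at (147,284), and the box around (525,267) with the squeezer in it. The red decoy is at (515,372), the mug at (465,175), the jar at (207,175) and the spoon rest at (296,160).

```bash
cat > h.py <<'E'
import numpy as np,cv2
from rig import *
def cloud(n,d):
    c=camera_params(n);K,R,t=[np.array(c[k]) for k in"KRt"]
    v,u=np.indices(d.shape)
    P=np.stack([(u-K[0,2])/K[0,0]*d,(v-K[1,2])/K[1,1]*d,d],-1)
    return (P-t)@R
def bp(n,uv,z):
    c=camera_params(n);K,R,t=[np.array(c[k]) for k in"KRt"]
    r=R.T@np.linalg.solve(K,[*uv,1]);o=-R.T@t
    return (o+r*(z-o[2])/r[2])
def circ(x):
    (c,r)=cv2.minEnclosingCircle(x.astype(np.float32));return np.round([*c,r],4)
E
python3 - <<'E'
from h import *
f=np.load('pics/top0.npz');W=cloud('top',f['d']);p=f['p'].astype(int);Z=W[...,2]
print('counter z',np.median(Z[380:450,100:250]))
def win(u,v,r,lo,hi):
    m=np.zeros(Z.shape,bool);m[v-r:v+r,u-r:u+r]=1
    m&=(Z>lo)&(Z<hi)&(f['d']>0);return W[m]
for n,u,v in[('A',312,237),('B',294,317),('C',375,310),('purple',428,299),('mug',469,170),('jar',207,172)]:
    x=win(u,v,27,.08,.1);print(n,np.median(x[:,2]).round(4),x[:,:2].mean(0).round(4),circ(x[:,:2]))
x=win(147,284,55,.024,.04);print('dish',circ(x[:,:2]),np.median(x[:,2]))
print('dishfit',cv2.fitEllipse(x[:,:2].astype(np.float32)*1000))
x=win(523,267,60,.052,.066)
import itertools
for q in[(497,214),(580,237),(558,320),(471,290)]:print('corner',bp('top',q,.06).round(4))
x=win(515,264,48,.054,.064);print(cv2.minAreaRect(x[:,:2].astype(np.float32)*1000))
for lo,hi in[(.022,.032),(.035,.06),(.065,.075),(.075,.09)]:
    x=win(525,265,26,lo,hi)
    if len(x)>4:print('sq',lo,len(x),x[:,:2].mean(0).round(4),circ(x[:,:2]))
print('tab',bp('top',(499,267),.02).round(4))
x=win(610,280,29,.08,.3);print('lid',x.min(0).round(3),x.max(0).round(3))
E
python3 - <<'E'
import cv2
p=cv2.imread('pics/top0.png')[195:340,445:640];cv2.imwrite('pics/boxcrop.png',cv2.resize(p,None,fx=4,fy=4,interpolation=2))
E
```

```text
counter z 0.0009341217837301437
A 0.0912 [0.6162 0.0456] [0.6174 0.0453 0.0309]
B 0.0912 [0.4775 0.0748] [0.4776 0.0749 0.0304]
C 0.0912 [ 0.491  -0.0637] [ 0.4913 -0.0641  0.0305]
purple 0.0913 [ 0.5119 -0.159 ] [ 0.5122 -0.1599  0.0307]
mug 0.0856 [ 0.7486 -0.2479] [ 0.7493 -0.2473  0.0389]
jar 0.0857 [0.7362 0.2392] [0.7377 0.2398 0.0246]
dish [0.5413 0.3556 0.0805] 0.03160798779707363
dishfit ((540.8243408203125, 354.3603820800781), (153.2476806640625, 154.08035278320312), 170.17752075195312)
corner [ 0.6682 -0.2962  0.06  ]
corner [ 0.6257 -0.4452  0.06  ]
corner [ 0.4753 -0.3917  0.06  ]
corner [ 0.5275 -0.2407  0.06  ]
((575.8067626953125, -342.415283203125), (160.2259979248047, 160.73435974121094), 70.37739562988281)
sq 0.022 298 [ 0.5733 -0.3386] [ 0.5749 -0.3467  0.0423]
sq 0.035 145 [ 0.5711 -0.3372] [ 0.576  -0.3509  0.0225]
sq 0.065 134 [ 0.5726 -0.3419] [ 0.5759 -0.351   0.0228]
sq 0.075 315 [ 0.5753 -0.3487] [ 0.5764 -0.3509  0.0193]
tab [ 0.5755 -0.3089  0.02  ]
lid [ 0.489 -0.47   0.08 ] [ 0.596 -0.413  0.196]
```

View pics/boxcrop.png

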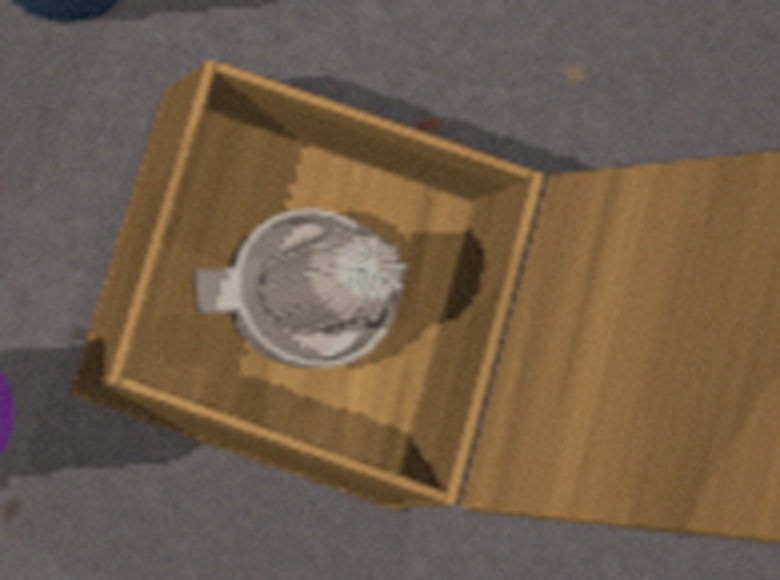

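The crop shows the squeezer with its reamer axis near (351,280) and its tab pointing left. The lid is hinged on the box's right edge. I'll write a calculator for the moves.

```bash
cat >> h.py <<'E'
from scipy.spatial.transform import Rotation as Ro
def rows(*T):
    "targets (x,y,z,yaw of tool x in deg) -> row numbers from the present pose"
    o=observe();R=np.array(o['tool_rot']);p=np.array(o['position'])
    for x,y,z,w in T:
        c,s=np.cos(np.radians(w)),np.sin(np.radians(w))
        G=np.array([[c,s,0],[s,-c,0],[0,0,-1]])
        d=R.T@(np.array([x,y,z])-p);a=Ro.from_matrix(R.T@G).as_rotvec()
        print((d/.5).round(4).tolist(),(a/np.pi).round(4).tolist(),'mm',round(np.linalg.norm(d)*1000),'deg',round(np.degrees(np.linalg.norm(a))))
E
python3 -c "
from h import *
rows((.42,-.27,.2,70.4),(.576,-.35,.2,70.4),(.576,-.35,.1,70.4))"
```

```text
[0.6063, -0.3061, -0.0123] [-0.0003, -0.0003, -0.2807] mm 340 deg 51
[0.8454, -0.0495, -0.0125] [-0.0003, -0.0003, -0.2807] mm 423 deg 51
[0.8453, -0.0493, 0.1875] [-0.0003, -0.0003, -0.2807] mm 434 deg 51
```

```bash
python3 -m handwheel '[[[0.606,-0.306,-0.012],[0,0,-0.281]],[[0.606,-0.306,-0.012],[0,0,-0.281]],[[0.606,-0.306,-0.012],[0,0,-0.281]],[[0.606,-0.306,-0.012],[0,0,-0.281]],[[0.606,-0.306,-0.012],[0,0,-0.281]],[[0.606,-0.306,-0.012],[0,0,-0.281]],[[0.606,-0.306,-0.012],[0,0,-0.281]],[[0.845,-0.049,-0.012],[0,0,-0.281]],[[0.845,-0.049,-0.012],[0,0,-0.281]],[[0.845,-0.049,-0.012],[0,0,-0.281]]]' 1 40; python3 -c "
from h import *
rows((.576,-.35,.12,70.4),(.576,-.35,.031,70.4))"
```

```text
time_s: 1.1
position: [0.555, -0.339, 0.2]
tool_rot: [[0.334, 0.943, -0.0], [0.943, -0.334, 0.0], [0.0, -0.0, -1.0]]
ft_force: [0.9, -0.5, 1.2]
grip_width: 0.0851
gripper_force: 0.0
[-0.0067, 0.047, 0.16] [-0.0001, -0.0, 0.0005] mm 83 deg 0
[-0.0067, 0.047, 0.338] [-0.0001, -0.0, 0.0005] mm 171 deg 0
```

```bash
python3 -m handwheel '[[[-0.0067,0.047,0],[0,0,0]],[[-0.0067,0.047,0.08],[0,0,0]],[[-0.0067,0.047,0.16],[0,0,0]],[[-0.0067,0.047,0.22],[0,0,0]],[[-0.0067,0.047,0.28],[0,0,0]],[[-0.0067,0.047,0.32],[0,0,0]],[[-0.0067,0.047,0.336],[0,0,0]],[[-0.0067,0.047,0.336],[0,0,0]]]' 1 40
python3 -m handwheel '[[[0,0,0],[0,0,0]],[[0,0,0],[0,0,0]],[[0,0,0],[0,0,0]],[[0,0,0],[0,0,0]],[[0,0,0],[0,0,0]],[[0,0,0],[0,0,0]],[[0,0,0],[0,0,0]]]' 0 40
```

```text
time_s: 1.9
position: [0.5739, -0.3496, 0.0311]
tool_rot: [[0.335, 0.942, -0.002], [0.942, -0.335, 0.001], [0.001, -0.002, -1.0]]
ft_force: [-0.9, -0.4, -0.9]
grip_width: 0.0855
gripper_force: 0.0
time_s: 2.6
position: [0.5749, -0.3503, 0.0334]
tool_rot: [[0.335, 0.942, 0.002], [0.942, -0.335, -0.002], [-0.001, 0.002, -1.0]]
ft_force: [-1.0, 0.6, 6.1]
grip_width: 0.0328
gripper_force: 36.5
```

Run:
```python
from h import *
a,_=get_image('top');b,_=get_image('side')
a=cv2.resize(a[180:350,430:640],(600,486))[:,:,::-1]; b=cv2.resize(b[90:230,350:540],(600,442))[:,:,::-1]
cv2.imwrite('pics/g1.png',cv2.resize(np.vstack([a,b]),(388,600)))
```

```text
(no output)
```

View pics/g1.png

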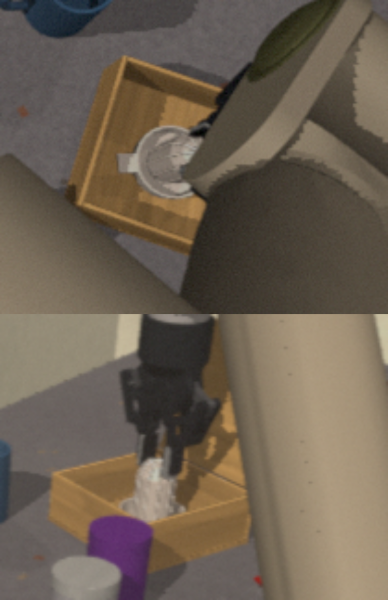

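The squeezer sits to the left of the finger line: the pads pinch it off-centre, toward the lid. I'll re-measure.

Run:
```python
from h import *
print('base',bp('top',(523.8,267),.022),'dome',bp('top',(536,261.5),.084))
f=np.load('pics/top0.npz');W=cloud('top',f['d'])
for uv in [(536,261),(530,262),(524,267),(540,262),(510,267)]:print(uv,W[uv[1],uv[0]].round(4))
for n,(u0,u1,v0,v1) in {'top':(490,545,240,290)}.items():
    p,d=get_image(n);X=cloud(n,d)[v0:v1,u0:u1];c=p[v0:v1,u0:u1].astype(int)
    m=(c.min(-1)>110)&(c.max(-1)-c.min(-1)<40);Y=X[m]
    for lo,hi in((.018,.032),(.035,.065),(.065,.09)):
        y=Y[(Y[:,2]>lo)&(Y[:,2]<hi)];print(lo,len(y),y.mean(0) if len(y) else '', y.min(0) if len(y) else '',y.max(0) if len(y) else '')
f=np.load('pics/side0.npz');W=cloud('side',f['d'])[150:200,405:445];c=f['p'][150:200,405:445].astype(int)
m=(c.max(-1)-c.min(-1)<40)&(c.min(-1)>100);Y=W[m]
for lo,hi in((.018,.032),(.035,.065),(.065,.08),(.08,.095)):
    y=Y[(Y[:,2]>lo)&(Y[:,2]<hi)];print('side',lo,len(y),y.mean(0),y.min(0),y.max(0))
```

```text
base [ 0.5754302  -0.35495713  0.022     ] dome [ 0.57591724 -0.34991163  0.084     ]
(536, 261) [ 0.5763 -0.3485  0.0871]
(530, 262) [ 0.5754 -0.3405  0.0814]
(524, 267) [ 0.5676 -0.3327  0.0734]
(540, 262) [ 0.5743 -0.3546  0.0888]
(510, 267) [ 0.5753 -0.3289  0.0219]
0.018 200 [ 0.57415564 -0.32370648  0.02636066] [ 0.53870792 -0.36958495  0.01856701] [ 0.61157344 -0.29677106  0.03088199]
0.035 8 [ 0.58336741 -0.33657241  0.05062489] [ 0.56928236 -0.34339531  0.03600835] [ 0.59590697 -0.32872775  0.06298899]
0.065 175 [ 0.57704185 -0.3389254   0.07847339] [ 0.56093727 -0.35439267  0.06617829] [ 0.59610378 -0.32821682  0.08763193]
side 0.018 104 [ 0.57721728 -0.34082444  0.02559098] [ 0.54780017 -0.42710586  0.01873452] [ 0.61321637 -0.31629936  0.03198008]
side 0.035 219 [ 0.57080205 -0.33601239  0.04996498] [ 0.55529421 -0.4321173   0.03552915] [ 0.59890818 -0.32487182  0.06469017]
side 0.065 133 [ 0.57144298 -0.33768907  0.07216328] [ 0.55635234 -0.3595651   0.06503835] [ 0.59702291 -0.32473536  0.07975737]
side 0.08 62 [ 0.57496522 -0.34355558  0.08348792] [ 0.56165192 -0.3588342   0.08011993] [ 0.59113126 -0.33229326  0.08875651]
```

Both views put the axis at about (0.577,-0.35), so the grip is centred after all and the apparent offset was perspective. Next is a test lift.

```bash
python3 -m handwheel '[[[0,0,-0.02],[0,0,0]],[[0,0,-0.05],[0,0,0]],[[0,0,-0.09],[0,0,0]],[[0,0,-0.15],[0,0,0]],[[0,0,-0.2],[0,0,0]],[[0,0,-0.26],[0,0,0]],[[0,0,-0.3],[0,0,0]],[[0,0,-0.32],[0,0,0]],[[0,0,-0.32],[0,0,0]],[[0,0,-0.32],[0,0,0]]]'
python3 - <<'E'
from h import *
p,d=get_image('side');cv2.imwrite('pics/lift.png',p[:,:,::-1])
rows((.541,.3555,.195,70.4),(.541,.3555,.195,110),(.541,.3555,.034,110),(.541,.3555,.195,0))
E
```

```text
time_s: 3.75
position: [0.5739, -0.3497, 0.1909]
tool_rot: [[0.335, 0.942, -0.002], [0.942, -0.335, 0.001], [0.001, -0.002, -1.0]]
ft_force: [-0.1, -0.8, -1.1]
grip_width: 0.0329
gripper_force: 35.2
[1.3069, -0.5339, -0.0062] [-0.0008, -0.0003, 0.0003] mm 706 deg 0
[1.3069, -0.5339, -0.0062] [-0.0007, -0.0006, -0.2197] mm 706 deg 40
[1.3066, -0.533, 0.3158] [-0.0007, -0.0006, -0.2197] mm 723 deg 40
[1.3069, -0.5339, -0.0062] [-0.0009, 0.0002, 0.3914] mm 706 deg 70
```

View pics/lift.png

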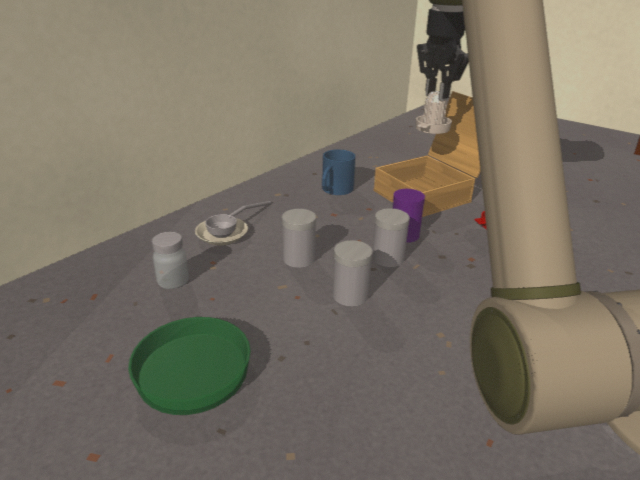

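The squeezer is held upright and clear of the box, at (435,120) in the side view. Now the carry to the dish.

```bash
python3 -m handwheel '[[[0.026,-0.011,0],[0,0,0]],[[0.078,-0.032,0],[0,0,0]],[[0.14,-0.057,0],[0,0,0]],[[0.21,-0.086,0],[0,0,0]],[[0.28,-0.114,0],[0,0,0]],[[0.36,-0.147,0],[0,0,0]],[[0.44,-0.18,0],[0,0,0]],[[0.52,-0.212,0],[0,0,0]],[[0.6,-0.245,0],[0,0,0]],[[0.68,-0.278,0],[0,0,0]]]'
python3 -c "
from h import *
rows((.541,.3555,.195,70.4))"
```

```text
time_s: 4.8
position: [0.5559, 0.0195, 0.1916]
tool_rot: [[0.334, 0.942, -0.001], [0.942, -0.334, 0.0], [0.0, -0.001, -1.0]]
ft_force: [-0.4, -0.5, -1.5]
grip_width: 0.0325
gripper_force: 35.2
[0.6234, -0.2527, -0.0065] [-0.0004, -0.0, 0.0004] mm 336 deg 0
```

```bash
python3 -m handwheel '[[[0.08,-0.032,0],[0,0,0]],[[0.16,-0.065,0],[0,0,0]],[[0.24,-0.097,0],[0,0,0]],[[0.32,-0.13,0],[0,0,0]],[[0.4,-0.162,0],[0,0,0]],[[0.48,-0.194,0],[0,0,0]],[[0.54,-0.219,0],[0,0,0]],[[0.59,-0.239,0],[0,0,0]],[[0.623,-0.2525,0],[0,0,0]],[[0.623,-0.2525,0],[0,0,0]]]'
python3 - <<'E'
from h import *
p,d=get_image('top');W=cloud('top',d);c=p.astype(int)
m=(c[...,1]>c[...,0]+25)&(c[...,1]>c[...,2]+15)&(W[...,2]>.024)&(W[...,2]<.04);m[:,220:]=0
print('dish',circ(W[m][:,:2]))
o=observe();print(o['position'],o['time_s'])
p,d=get_image('side');W=cloud('side',d);Z=W[...,2]
print('side dish', end='');c=p.astype(int);m=(c[...,1]>c[...,0]+25)&(c[...,1]>c[...,2]+15)&(Z>.026)&(Z<.04);print(circ(W[m][:,:2]))
x,y,_=o['position'];m=(c.max(-1)-c.min(-1)<45)&(c.min(-1)>110)&(np.hypot(W[...,0]-x,W[...,1]-y)<.07)
for lo in np.arange(.15,.25,.01):
    q=W[m&(Z>lo)&(Z<lo+.01)]
    if len(q)>5:print(round(lo,2),len(q),q.min(0).round(3),q.max(0).round(3))
rows((.541,.3555,.034,70.4))
E
```

```text
time_s: 5.8
position: [0.5412, 0.3547, 0.1913]
tool_rot: [[0.332, 0.943, -0.001], [0.943, -0.332, -0.0], [-0.0, -0.001, -1.0]]
ft_force: [0.0, -0.2, -1.2]
grip_width: 0.0323
gripper_force: 35.1
dish [0.5402 0.3543 0.0792]
[0.54165863 0.35325906 0.1915231 ] 5.85
side dish[0.5412 0.3577 0.0803]
0.16 187 [0.505 0.321 0.164] [0.575 0.39  0.17 ]
0.17 394 [0.504 0.343 0.17 ] [0.576 0.409 0.18 ]
0.18 722 [0.503 0.317 0.18 ] [0.578 0.41  0.19 ]
0.19 209 [0.52  0.343 0.19 ] [0.555 0.376 0.2  ]
0.2 238 [0.52  0.342 0.2  ] [0.556 0.376 0.21 ]
0.21 214 [0.52  0.342 0.21 ] [0.555 0.377 0.22 ]
0.22 239 [0.521 0.346 0.22 ] [0.556 0.377 0.23 ]
0.23 144 [0.52  0.356 0.23 ] [0.568 0.374 0.24 ]
0.24 73 [0.524 0.356 0.24 ] [0.568 0.372 0.25 ]
[0.0054, -0.0039, 0.3154] [-0.0001, 0.0003, 0.0003] mm 158 deg 0
```

Squeezer is centred over the dish to within 2 mm, so lower it.

```bash
python3 -m handwheel '[[[0,0,0.05],[0,0,0]],[[0,0,0.11],[0,0,0]],[[0,0,0.17],[0,0,0]],[[0,0,0.22],[0,0,0]],[[0,0,0.26],[0,0,0]],[[0,0,0.285],[0,0,0]],[[0,0,0.298],[0,0,0]],[[0,0,0.306],[0,0,0]],[[0,0,0.31],[0,0,0]],[[0,0,0.31],[0,0,0]]]'
```

```text
time_s: 6.9
position: [0.5427, 0.3528, 0.0377]
tool_rot: [[0.335, 0.942, 0.001], [0.942, -0.335, 0.0], [0.001, 0.001, -1.0]]
ft_force: [-0.8, 0.1, -1.7]
grip_width: 0.0325
gripper_force: 35.2
```

```bash
python3 -m handwheel '[[[0,0,0.002],[0,0,0]],[[0,0,0.004],[0,0,0]],[[0,0,0.006],[0,0,0]],[[0,0,0.006],[0,0,0]]]'
```

```text
time_s: 7.3
position: [0.5424, 0.3527, 0.0341]
tool_rot: [[0.335, 0.942, 0.0], [0.942, -0.335, -0.0], [-0.0, 0.0, -1.0]]
ft_force: [-0.2, 0.7, -1.3]
grip_width: 0.0326
gripper_force: 35.2
```

```bash
python3 -m handwheel '[[[0,0,0.002],[0,0,0]],[[0,0,0.004],[0,0,0]],[[0,0,0.004],[0,0,0]]]'
```

```text
time_s: 7.6
position: [0.5424, 0.3528, 0.0338]
tool_rot: [[0.334, 0.942, 0.001], [0.942, -0.334, 0.0], [0.001, 0.001, -1.0]]
ft_force: [-4.4, -1.6, 10.7]
grip_width: 0.0327
gripper_force: 39.0
```

```bash
python3 -m handwheel '[[[0,0,-0.002],[0,0,0]],[[0,0,-0.002],[0,0,0]]]'
python3 -m handwheel '[[[0,0,0],[0,0,0]],[[0,0,0],[0,0,0]],[[0,0,0],[0,0,0]],[[0,0,0],[0,0,0]]]' 0.85
python3 -m handwheel '[[[0,0,-0.04],[0,0,0]],[[0,0,-0.1],[0,0,0]],[[0,0,-0.18],[0,0,0]],[[0,0,-0.26],[0,0,0]],[[0,0,-0.32],[0,0,0]],[[0,0,-0.32],[0,0,0]]]' 1
python3 - <<'E'
from h import *
p,d=get_image('side');cv2.imwrite('pics/placed.png',p[:,:,::-1])
rows((.4775,.075,.19,90),(.4775,.075,.055,90))
E
```

```text
time_s: 7.8
position: [0.5423, 0.3528, 0.0339]
tool_rot: [[0.335, 0.942, 0.0], [0.942, -0.335, 0.0], [0.0, 0.0, -1.0]]
ft_force: [-3.7, -2.0, 6.3]
grip_width: 0.0324
gripper_force: 37.9
time_s: 8.2
position: [0.5424, 0.3527, 0.0329]
tool_rot: [[0.335, 0.942, -0.0], [0.942, -0.335, -0.0], [-0.0, -0.0, -1.0]]
ft_force: [0.4, 0.4, 0.3]
grip_width: 0.0723
gripper_force: 0.0
time_s: 8.8
position: [0.5439, 0.3534, 0.198]
tool_rot: [[0.335, 0.942, 0.008], [0.942, -0.335, 0.003], [0.006, 0.007, -1.0]]
ft_force: [0.4, -0.0, -0.1]
grip_width: 0.0853
gripper_force: 0.0
[-0.5679, 0.0625, 0.0086] [0.0011, -0.0007, -0.1086] mm 286 deg 20
[-0.5686, 0.0617, 0.2786] [0.0011, -0.0007, -0.1086] mm 318 deg 20
```

View pics/placed.png

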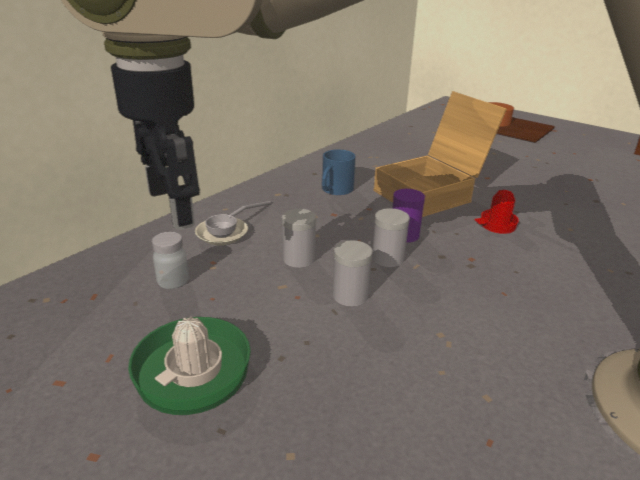

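The squeezer stands upright in the middle of the dish, at (190,360). Next, heft the tin at (352,270), tin B.

```bash
python3 -m handwheel '[[[-0.1,0.011,0],[0,0,-0.03]],[[-0.2,0.022,0],[0,0,-0.06]],[[-0.3,0.033,0],[0,0,-0.109]],[[-0.4,0.044,0],[0,0,-0.109]],[[-0.5,0.055,0],[0,0,-0.109]],[[-0.568,0.0625,0],[0,0,-0.109]],[[-0.568,0.0625,0.08],[0,0,-0.109]],[[-0.568,0.0625,0.16],[0,0,-0.109]],[[-0.568,0.0625,0.2],[0,0,-0.109]],[[-0.568,0.0625,0.2],[0,0,-0.109]]]' 1 40
python3 -c "
from h import *
rows((.4775,.075,.04,90))"
```

```text
time_s: 9.85
position: [0.4744, 0.0747, 0.0898]
tool_rot: [[-0.001, 1.0, -0.008], [1.0, 0.001, 0.001], [0.001, -0.008, -1.0]]
ft_force: [0.2, -0.0, 0.1]
grip_width: 0.0854
gripper_force: 0.0
[0.0006, 0.007, 0.0996] [-0.0025, -0.0002, 0.0003] mm 50 deg 0
```

```bash
python3 -m handwheel '[[[0.0006,0.007,0.03],[0,0,0]],[[0.0006,0.007,0.07],[0,0,0]],[[0.0006,0.007,0.1],[0,0,0]],[[0.0006,0.007,0.1],[0,0,0]]]'
python3 -m handwheel '[[[0,0,0],[0,0,0]],[[0,0,0],[0,0,0]],[[0,0,0],[0,0,0]],[[0,0,0],[0,0,0]],[[0,0,0],[0,0,0]]]' 0 50
python3 -m handwheel '[[[0,0,-0.01],[0,0,0]],[[0,0,-0.03],[0,0,0]],[[0,0,-0.06],[0,0,0]],[[0,0,-0.06],[0,0,0]],[[0,0,-0.06],[0,0,0]],[[0,0,-0.06],[0,0,0]]]'
```

```text
time_s: 10.25
position: [0.4795, 0.0751, 0.0423]
tool_rot: [[-0.001, 1.0, -0.003], [1.0, 0.001, 0.0], [0.0, -0.003, -1.0]]
ft_force: [-0.5, -0.5, 0.4]
grip_width: 0.0855
gripper_force: 0.0
time_s: 10.75
position: [0.4809, 0.0749, 0.0449]
tool_rot: [[-0.001, 1.0, 0.003], [1.0, 0.001, -0.0], [-0.0, 0.003, -1.0]]
ft_force: [-3.0, -1.1, 10.1]
grip_width: 0.0568
gripper_force: 54.6
time_s: 11.35
position: [0.48, 0.075, 0.0727]
tool_rot: [[-0.001, 1.0, -0.001], [1.0, 0.001, 0.0], [0.0, -0.001, -1.0]]
ft_force: [0.0, 0.2, -2.3]
grip_width: 0.0563
gripper_force: 56.3
```

```bash
python3 -m handwheel '[[[0,0,0],[0,0,0]],[[0,0,0],[0,0,0]]]'|grep ft;python3 -m handwheel '[[[0,0,0],[0,0,0]]]'|grep -E 'ft|pos'
python3 -m handwheel '[[[0,0,0.02],[0,0,0]],[[0,0,0.04],[0,0,0]],[[0,0,0.05],[0,0,0]],[[0,0,0.056],[0,0,0]],[[0,0,0.058],[0,0,0]]]'
```

```text
ft_force: [-0.3, 1.0, -1.0]
position: [0.4802, 0.075, 0.0729]
ft_force: [-0.8, -0.1, -2.6]
time_s: 12.15
position: [0.4797, 0.0751, 0.0449]
tool_rot: [[-0.001, 1.0, -0.001], [1.0, 0.001, 0.0], [0.0, -0.001, -1.0]]
ft_force: [-9.2, 0.8, 23.6]
grip_width: 0.0568
gripper_force: 59.9
```

Tin B is light. Release it and go to tin C.

```bash
python3 -m handwheel '[[[0,0,-0.002],[0,0,0]],[[0,0,-0.002],[0,0,0]]]' |grep ft
python3 -m handwheel '[[[0,0,0],[0,0,0]],[[0,0,0],[0,0,0]],[[0,0,0],[0,0,0]],[[0,0,0],[0,0,0]]]' 1
python3 -m handwheel '[[[0,0,-0.05],[0,0,0]],[[0,0,-0.12],[0,0,0]],[[0,0,-0.2],[0,0,0]],[[0,0,-0.2],[0,0,0]]]'
python3 -c "
from h import *
rows((.491,-.064,.15,90),(.491,-.064,.0425,90))"
```

```text
ft_force: [-1.5, 0.1, 3.9]
time_s: 12.75
position: [0.4803, 0.0749, 0.0451]
tool_rot: [[-0.001, 1.0, 0.0], [1.0, 0.001, -0.0], [-0.0, 0.0, -1.0]]
ft_force: [0.1, -0.4, -0.3]
grip_width: 0.0856
gripper_force: 0.0
time_s: 13.15
position: [0.4827, 0.0748, 0.1496]
tool_rot: [[-0.001, 1.0, 0.009], [1.0, 0.001, -0.001], [-0.001, 0.009, -1.0]]
ft_force: [-0.2, -0.8, 0.4]
grip_width: 0.0856
gripper_force: 0.0
[-0.2777, 0.0163, -0.0003] [0.003, 0.0003, 0.0004] mm 139 deg 1
[-0.2775, 0.0142, 0.2147] [0.003, 0.0003, 0.0004] mm 176 deg 1
```

```bash
python3 -m handwheel '[[[-0.1,0.022,0],[0,0,0]],[[-0.2,0.022,0],[0,0,0]],[[-0.278,0.022,0],[0,0,0]],[[-0.278,0.022,0.04],[0,0,0]],[[-0.278,0.022,0.1],[0,0,0]],[[-0.278,0.022,0.16],[0,0,0]],[[-0.278,0.022,0.206],[0,0,0]],[[-0.278,0.022,0.206],[0,0,0]],[[-0.278,0.022,0.206],[0,0,0]]]' 1
python3 -m handwheel '[[[0,0,0],[0,0,0]],[[0,0,0],[0,0,0]],[[0,0,0],[0,0,0]],[[0,0,0],[0,0,0]],[[0,0,0],[0,0,0]]]' 0 50
python3 -m handwheel '[[[0,0,-0.01],[0,0,0]],[[0,0,-0.03],[0,0,0]],[[0,0,-0.06],[0,0,0]],[[0,0,-0.06],[0,0,0]],[[0,0,-0.06],[0,0,0]],[[0,0,-0.06],[0,0,0]],[[0,0,-0.06],[0,0,0]]]'
python3 -m handwheel '[[[0,0,0],[0,0,0]]]'|grep ft;python3 -m handwheel '[[[0,0,0],[0,0,0]]]'|grep ft
```

```text
time_s: 14.05
position: [0.4915, -0.064, 0.0423]
tool_rot: [[-0.001, 1.0, -0.0], [1.0, 0.001, 0.0], [0.0, -0.0, -1.0]]
ft_force: [-0.1, -0.4, 0.2]
grip_width: 0.0855
gripper_force: 0.0
time_s: 14.55
position: [0.4919, -0.0642, 0.0438]
tool_rot: [[-0.001, 1.0, 0.002], [1.0, 0.001, -0.001], [-0.001, 0.002, -1.0]]
ft_force: [-3.8, -0.1, 9.2]
grip_width: 0.0569
gripper_force: 51.1
time_s: 15.25
position: [0.4911, -0.0639, 0.0716]
tool_rot: [[-0.001, 1.0, -0.001], [1.0, 0.001, 0.0], [0.0, -0.001, -1.0]]
ft_force: [-0.0, 0.5, -5.7]
grip_width: 0.0566
gripper_force: 54.6
ft_force: [-0.8, -0.3, -4.7]
ft_force: [0.5, 0.7, -5.2]
```

Tin C weighs about 5.2 N, so it is the heavy one. Carry it to the box.

```bash
python3 -m handwheel '[[[0,0,-0.04],[0,0,0]],[[0,0,-0.1],[0,0,0]],[[0,0,-0.16],[0,0,0]],[[0,0,-0.21],[0,0,0]],[[0,0,-0.245],[0,0,0]],[[0,0,-0.25],[0,0,0]],[[0,0,-0.25],[0,0,0]]]' 0 60
python3 -c "
from h import *
rows((.5758,-.3424,.195,70.4))"
```

```text
time_s: 16.15
position: [0.4912, -0.0639, 0.1967]
tool_rot: [[-0.001, 1.0, -0.0], [1.0, 0.001, 0.0], [0.0, -0.0, -1.0]]
ft_force: [0.2, 0.1, -6.0]
grip_width: 0.0562
gripper_force: 67.0
[-0.5571, 0.1685, 0.0032] [-0.0001, -0.0, 0.1093] mm 291 deg 20
```

```bash
python3 -m handwheel '[[[-0.03,0.009,0],[0,0,0.01]],[[-0.09,0.027,0],[0,0,0.025]],[[-0.16,0.048,0],[0,0,0.04]],[[-0.23,0.07,0],[0,0,0.055]],[[-0.3,0.091,0],[0,0,0.07]],[[-0.37,0.112,0],[0,0,0.085]],[[-0.44,0.133,0],[0,0,0.1]],[[-0.5,0.151,0],[0,0,0.109]],[[-0.54,0.163,0],[0,0,0.109]],[[-0.557,0.1685,0],[0,0,0.109]]]'
python3 -m handwheel '[[[0,0,0],[0,0,0]],[[0,0,0.03],[0,0,0]],[[0,0,0.08],[0,0,0]],[[0,0,0.13],[0,0,0]],[[0,0,0.18],[0,0,0]],[[0,0,0.23],[0,0,0]],[[0,0,0.26],[0,0,0]],[[0,0,0.28],[0,0,0]],[[0,0,0.286],[0,0,0]],[[0,0,0.286],[0,0,0]]]'
```

```text
time_s: 17.15
position: [0.5756, -0.3451, 0.1945]
tool_rot: [[0.337, 0.941, -0.003], [0.941, -0.337, 0.001], [0.001, -0.003, -1.0]]
ft_force: [-0.1, -0.3, -6.0]
grip_width: 0.0564
gripper_force: 66.9
time_s: 18.15
position: [0.5762, -0.3421, 0.0544]
tool_rot: [[0.334, 0.942, 0.0], [0.942, -0.334, -0.0], [-0.0, 0.0, -1.0]]
ft_force: [0.1, 1.0, -4.8]
grip_width: 0.0563
gripper_force: 66.9
```

```bash
python3 -m handwheel '[[[0,0,0.004],[0,0,0]],[[0,0,0.006],[0,0,0]],[[0,0,0.008],[0,0,0]],[[0,0,0.008],[0,0,0]]]'|grep -E "pos|ft"
python3 -m handwheel '[[[0,0,0.001],[0,0,0]],[[0,0,0.002],[0,0,0]],[[0,0,0.002],[0,0,0]]]'|grep -E "pos|ft"
```

```text
position: [0.576, -0.3425, 0.0502]
ft_force: [-0.8, 0.4, -5.2]
position: [0.5761, -0.3425, 0.0493]
ft_force: [-0.5, 0.6, -4.3]
```

```bash
python3 -m handwheel '[[[0,0,0.001],[0,0,0]],[[0,0,0.002],[0,0,0]],[[0,0,0.002],[0,0,0]]]'|grep -E "pos|ft"
```

```text
position: [0.5761, -0.3427, 0.0492]
ft_force: [-3.5, 0.7, 5.3]
```

```bash
python3 -m handwheel '[[[0,0,-0.001],[0,0,0]],[[0,0,-0.001],[0,0,0]]]'|grep -E "ft"
python3 -m handwheel '[[[0,0,0],[0,0,0]],[[0,0,0],[0,0,0]],[[0,0,0],[0,0,0]],[[0,0,0],[0,0,0]]]' 1|grep -E "ft|wid"
python3 -m handwheel '[[[0,0,-0.04],[0,0,0]],[[0,0,-0.1],[0,0,0]],[[0,0,-0.18],[0,0,0]],[[0,0,-0.26],[0,0,0]],[[0,0,-0.34],[0,0,0]],[[0.08,-0.1,-0.36],[0,0,0]],[[0.16,-0.2,-0.36],[0,0,0]],[[0.2,-0.3,-0.36],[0,0,0]],[[0.25,-0.4,-0.36],[0,0,0]],[[0.25,-0.4,-0.36],[0,0,0]]]'
python3 -m handwheel '[[[0,0,0],[0,0,0]],[[0,0,0],[0,0,0]]]'|grep -E "time|pos|ft"
python3 - <<'E'
from h import *
p,_=get_image('top');q,_=get_image('side')
cv2.imwrite('pics/end.png',cv2.resize(np.vstack([p,q]),(400,600),interpolation=3)[:,:,::-1])
E
```

```text
ft_force: [-2.6, 1.6, 4.3]
ft_force: [0.7, -0.6, 0.5]
grip_width: 0.0856
time_s: 20.75
position: [0.4275, -0.1557, 0.2288]
tool_rot: [[0.334, 0.943, 0.0], [0.943, -0.334, -0.0], [0.0, 0.0, -1.0]]
ft_force: [0.1, 0.7, 0.1]
grip_width: 0.0852
gripper_force: 0.0
time_s: 20.95
position: [0.4296, -0.1577, 0.2292]
ft_force: [0.5, -0.1, 0.3]
```

View pics/end.png

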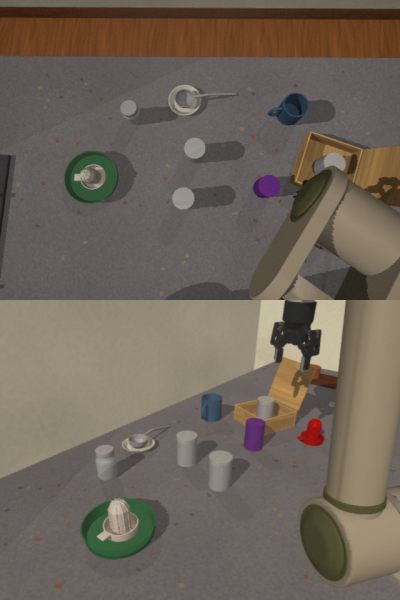

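The final picture shows the heavy tin upright in the box, the squeezer upright in the dish, and both light tins standing. Everything else is where it was.

```bash
python3 -c "
from rig import *
print(close_job())"
```

```text
the job is handed in; nothing more can be done
None
```

The job is handed in at about 21 s: the squeezer stands upright in the middle of the green dish, the heavy tin (about 530 g) stands upright in the box, and the other two tins stand on the counter; I hefted two tins and left the third untouched once the heavy one was found.

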